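# Reset the tripped breakers in order

### The arm

A 6-joint arm with a two-finger parallel gripper is mounted at the origin on a cart in front of the work surface, level with it; the furniture and walls round the work are solid. World frame = base frame: x ahead of the robot, y to its left, z up, the work surface at z = 0. Lengths are in mm, angles in rad, forces in N, time in s.
With the tool pointing down it reaches from about 350 to 775 mm from the base axis. Payload 7.3 kg.
Tool frame: the origin (TCP) lies at the very end of the fingers, on their centre line; the grasp point (between the pads) lies 19 mm behind it (bot.grip_point_offset is the distance from the TCP to the grasp point, in mm); z points along the fingers, y is the line along which they close (so a half turn about z gives the same grasp; the last joint's range is limited). The gripper opens to 92 mm and grips with 3 to 60 N. Pads are 19 mm wide; open, the fingers measure 130 mm over their backs; the gripper's body (75 mm by 190 mm) begins 47 mm behind the grasp point.
Start: joints at [-1.496, 0.342, 1.524, -0, 1.275, -0.146], TCP at [115.002, -512.269, 226.741] pointing down, gripper open.
Joint ranges: [-2.53, 2.53], [-0.77, 2.02], [0.04, 2.7], [-1, 4.14], [0.28, 2.66], [-3.11, 3.11]. Speed limits (rad/s): [2.57, 2.57, 3.14, 3.14, 3.14, 3.14].

### API

Orientations are given as [roll, pitch, yaw] about the fixed x, y, z axes, in that order (R = Rz(yaw) Ry(pitch) Rx(roll)).
In Python, from plant import bot gives the robot as it stands. The module is installed in compiled form; this text tells all that it offers.
- The arm moves only by the shell command python3 -m jog 'ROWS' [OPENING]. ROWS is JSON, a list of rows, each a list of 6 numbers: the shift along the tool's x, y, z in mm, then the turn, a rotation vector about the tool's x, y, z in rad. In form: [[dx, dy, dz, rx, ry, rz], ...]. A call has 1 to 12 rows; each row shifts and turns the commanded pose from where the row before left it, along the tool's axes as they then stand; what a row does not reach is not made up. A row lasts 1/10 s, in which the tool goes at most 50 mm and 8.59 degrees, less where a joint would pass 70% of its speed; a pose out of reach is approached as far as the arm can. A call with a gripper value outside its range is refused whole. OPENING is the opening in per cent of the stroke, from 0 (shut) to 100 (fully open), set as the call begins (- or left out, the last holds). The fingers move at their own pace and stop on an object; the grip force is fixed at half the most. Time passes only in rows, so rows that do not move let the fingers close. It gives the time, the measured TCP pose, the force, the opening and the grip force at its end, in the units of the state.
- bot.get_obs(): the state, without advancing time (a new reading comes with each control period).
- bot.capture(name): name is "scene" or "top" or "wrist"; returns the picture (384x512x3 uint8, red, green, blue); there is no depth.
- bot.camera_model(name): a dict with "fx", "fy", "cx", "cy" (pixels), "dist_coeffs" ([k1, k2, p1, p2, k3] as OpenCV has them; the pictures are not rectified), "position" and "orientation" of the camera in the world; the wrist camera has in their place "T_tool_cam" (4x4, takes a point from camera to tool coordinates, whose origin is the TCP and whose axes are the flange's). Camera axes: x right, y down, z forward; pixel columns grow to the right and rows downward; lengths in mm; the calibration is good to about 2 mm. A picture is of the moment at which its call begins: read the wrist's pose just before it. camera_model takes no time and is no camera call.
- bot.close_job(): hands the job in; it is judged then, once.
Trained networks look in the newest picture that a camera, given by its name, has taken for a name from the list of things; names that differ only in an ending like _2 or _b are one class to them, and where a whole thing is asked for, a point or a joint stands for the part that bears it (a point fixed in the world has none). Each returns a list of dicts, best first, with "p" (0 to 1); they miss things now and then, are a little off and sometimes report something else, mostly with a low value. They report only what shows in the picture. A call takes as long as a camera call.
- bot.outline_of(target, camera): "mask" (384x512 bool, what is visible of it) and "pixel" ([column, row] in pixels, amid what is visible of it).
The state is a dict: "time": time; "joint_positions": joint angles; "dq": joint speeds; "tau": joint torques, N m; "tool_pos": TCP position; "tcp_rot": TCP orientation; "contact_force": force on the tool from outside, world axes, zero at the start; "moment": the same for the moment, N m; "grip_width": finger opening in mm; "finger_force": force on a finger pad.
Only numpy, scipy, OpenCV 4.12 (cv2) and the standard library are available. Lean on these libraries where they do the work, as an engineer would, in place of code of your own. Each camera call takes 0.05 s, during which the arm holds its last target. There are 200 camera calls.

### The job

The breakers on the grey power box have tripped and popped out. With the fingertips push three of them fully in again, lightly and one after another: first the red one, then the yellow, then the blue. Leave the white one popped out, and do not disturb the things lying round the box.

Things in the scene. Friction and masses are not known exactly. Their poses are not given: they have to be found in the camera images.
- power_box: Grey steel power box fixed to the bench, 120 (its x) x 300 (its y) x 60 mm high, standing flat; its place and its turn about the vertical vary. Origin at the centre of its underside. Four push-to-reset breakers stand in one row along its y axis on the flat top, 70 mm apart; which colour is in which place varies. A fixed bench grinder stands to the far left of it (beyond x = 0.6 m, left of y = 0.17 m, taller than the box): keep the gripper clear of that.
- red_breaker: The red breaker: black collar 42 mm across and 8 mm high on the box top, with a round red cap 28 mm across standing out of it. Origin on the axis at the box top (60 mm above the bench); z up. Cracks if pushed with more than 20 N.
- red_top (a point): Centre of the top of the red cap; at the start 28 mm above the box top (88 mm above the bench). The cap is a rubbery spring (1.2 N per mm, up to 8 mm) on the plunger, so it can be pushed 16 mm in all.
- red_plunger (a joint): How far the red breaker's plunger is in: 0 popped out, 0.008 m fully in. Moves straight down when the cap is pushed with about 3 N, and stays where it is left; it counts as in above 0.006. A push of 5 N sends it fully in and squeezes the cap a further 4 mm; on letting go the cap springs back and stands 8 mm lower than before.
- yellow_breaker: The yellow breaker: black collar 42 mm across and 8 mm high on the box top, with a round yellow cap 28 mm across standing out of it. Origin on the axis at the box top (60 mm above the bench); z up. Cracks if pushed with more than 20 N.
- yellow_top (a point): Centre of the top of the yellow cap; at the start 28 mm above the box top (88 mm above the bench). The cap is a rubbery spring (1.2 N per mm, up to 8 mm) on the plunger, so it can be pushed 16 mm in all.
- yellow_plunger (a joint): How far the yellow breaker's plunger is in: 0 popped out, 0.008 m fully in. Moves straight down when the cap is pushed with about 3 N, and stays where it is left; it counts as in above 0.006. A push of 5 N sends it fully in and squeezes the cap a further 4 mm; on letting go the cap springs back and stands 8 mm lower than before.
- blue_breaker: The blue breaker: black collar 42 mm across and 8 mm high on the box top, with a round blue cap 28 mm across standing out of it. Origin on the axis at the box top (60 mm above the bench); z up. Cracks if pushed with more than 20 N.
- blue_top (a point): Centre of the top of the blue cap; at the start 28 mm above the box top (88 mm above the bench). The cap is a rubbery spring (1.2 N per mm, up to 8 mm) on the plunger, so it can be pushed 16 mm in all.
- blue_plunger (a joint): How far the blue breaker's plunger is in: 0 popped out, 0.008 m fully in. Moves straight down when the cap is pushed with about 3 N, and stays where it is left; it counts as in above 0.006. A push of 5 N sends it fully in and squeezes the cap a further 4 mm; on letting go the cap springs back and stands 8 mm lower than before.
- white_breaker: The white breaker: black collar 42 mm across and 8 mm high on the box top, with a round white cap 28 mm across standing out of it. Origin on the axis at the box top (60 mm above the bench); z up. Cracks if pushed with more than 20 N.
- white_top (a point): Centre of the top of the white cap; at the start 28 mm above the box top (88 mm above the bench). The cap is a rubbery spring (1.2 N per mm, up to 8 mm) on the plunger, so it can be pushed 16 mm in all.
- white_plunger (a joint): How far the white breaker's plunger is in: 0 popped out, 0.008 m fully in. Moves straight down when the cap is pushed with about 3 N, and stays where it is left; it counts as in above 0.006. A push of 5 N sends it fully in and squeezes the cap a further 4 mm; on letting go the cap springs back and stands 8 mm lower than before.
- pliers: Red-handled pliers, 64 x 172 x 14 mm, lying loose near the power box; to be left alone. Origin at the middle of its underside.
- masking_tape: Flat beige roll of masking tape, 103 mm across, 25 mm high, lying loose near the power box; to be left alone. Origin at the middle of its underside.
- tape_rule: Yellow tape measure, 39 x 83 x 63 mm, standing loose near the power box; to be left alone. Origin at the middle of its underside.
- sander: Brown sanding block, 62 x 112 x 32 mm, lying loose near the power box; to be left alone. Origin at the middle of its underside.

How it is judged:
By the outcome, as a careful person would: the job done as asked, in the order asked, and still so for the second after the job is handed in, with the robot touching nothing.
It also fails if it takes over 42 s, if anything falls off the work surface, if the arm or the gripper's body presses on something with over 40 N, if the wrist force passes 120 N, or if a joint passes its speed limit or range.

## Working session

There is one attempt and no reset: what is moved stays moved. The work goes in short steps, Python scripts to look and compute and a shell command to move; the robot and the scene stay as the last step left them, time stands still between calls to the robot, and variables do not carry over. Pictures are saved under pics/ and viewed, at most 10 in all, crops included, and the job is handed in when it is done.

```bash
mkdir -p pics; cat > h.py <<'E'
import numpy as np,cv2
from scipy.spatial.transform import Rotation as R
from plant import bot
def cam(name):
    m=bot.camera_model(name)
    K=np.array([[m['fx'],0,m['cx']],[0,m['fy'],m['cy']],[0,0,1.]]);d=np.array(m['dist_coeffs'],float)
    if name=='wrist':
        o=bot.get_obs();T=np.eye(4);T[:3,:3]=R.from_euler('xyz',o['tcp_rot']).as_matrix();T[:3,3]=o['tool_pos']
        T=T@np.array(m['T_tool_cam']);return K,d,T[:3,:3],T[:3,3]
    q=np.array(m['orientation'])
    Rm=q if q.shape==(3,3) else (R.from_quat(q) if q.size==4 else R.from_euler('xyz',q)).as_matrix()
    return K,d,Rm,np.array(m['position'])
def px2w(c,px,z):
    K,d,Rm,p=c
    u=cv2.undistortPoints(np.array([[px]],float),K,d)[0,0]
    r=Rm@np.array([u[0],u[1],1]);return p+r*(z-p[2])/r[2]
E
python3 - <<'E'
from h import *
o=bot.get_obs();print({k:np.round(v,3) for k,v in o.items()})
ims=[]
for n in('top','scene'):
    im=bot.capture(n);c=cam(n);ims.append(im);print(n,bot.camera_model(n)['orientation'],c[3])
    for t in('red','yellow','blue','white'):
        for r in bot.outline_of(t+'_top',n)[:2]:print(n,t,round(r['p'],2),np.round(r['pixel']),np.round(px2w(c,r['pixel'],88)),r['mask'].sum())
cv2.imwrite('pics/a.png',ims[0][...,::-1]);cv2.imwrite('pics/b.png',ims[1][...,::-1])
E
```

```text
{'time': np.float64(0.0), 'joint_positions': array([-1.496,  0.343,  1.525, -0.   ,  1.275, -0.146]), 'dq': array([ 0.002,  0.001, -0.   ,  0.   , -0.002,  0.   ]), 'tau': array([-1.0000e-03, -4.3125e+01, -2.4422e+01,  7.2000e-02,  5.6000e-02,
       -0.0000e+00]), 'tool_pos': array([ 114.938, -511.822,  226.04 ]), 'tcp_rot': array([-3.14 , -0.   ,  0.221]), 'contact_force': array([-0.518,  0.528,  0.228]), 'moment': array([ 0.042, -0.018, -0.018]), 'finger_force': np.float64(0.0), 'grip_width': np.float64(91.765)}
top [-3.07106375  0.00675153 -1.55520687] [513.97697673 -98.94994269 948.18720199]
top red 0.54 [294. 197.] [ 551. -168.   88.] 144
top yellow 0.73 [354. 132.] [ 684. -290.   88.] 956
top blue 0.49 [330. 204.] [ 538. -240.   88.] 171
top white 0.62 [269. 133.] [ 680. -115.   88.] 849
top white 0.54 [233. 175.] [593. -43.  88.] 142
scene [-2.16240651 -0.02259099 -2.62807808] [196.74772849 597.17057664 571.99461957]
scene red 0.69 [283. 168.] [ 535. -144.   88.] 137
scene yellow 0.66 [257. 174.] [568. -96.  88.] 155
scene blue 0.41 [304. 153.] [ 524. -224.   88.] 148
scene blue 0.36 [331. 207.] [398. -67.  88.] 1442
scene white 0.62 [233. 188.] [583. -26.  88.] 177
scene white 0.17 [258. 176.] [564. -90.  88.] 148
```

View pics/a.png

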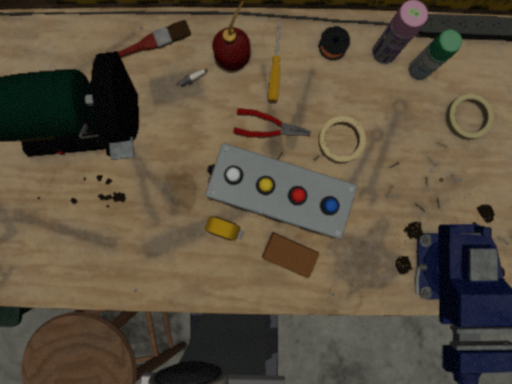

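View pics/b.png

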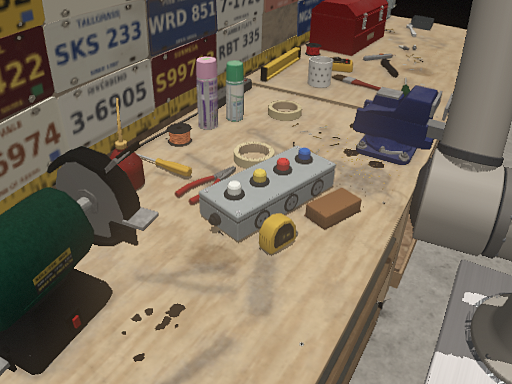

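The top view shows the row on the box, left to right: white (233,175), yellow (266,185), red (298,195), blue (330,205). The scene view agrees. The vise is at the lower right, so I'll approach around it and then refine with the wrist camera.

```bash
python3 -m jog '[[10,-45,-13,0,0,0],[10,-45,-13,0,0,0],[10,-45,-13,0,0,0],[47,-10,0,0,0,0],[47,-10,0,0,0,0],[47,-10,0,0,0,0],[47,-10,0,0,0,0],[47,-10,0,0,0,0],[47,-10,0,0,0,0],[47,-10,0,0,0,0],[40,-10,0,0,0,0]]' 0
cat > look.py <<'E'
from h import *
import sys
c=cam('wrist');o=bot.get_obs();im=bot.capture('wrist');P={}
print(np.round(o['tool_pos'],1),np.round(o['tcp_rot'],3),'F',np.round(o['contact_force'],1))
low=sys.argv[2:] 
for t in('red','yellow','blue','white'):
    for r in bot.outline_of(t+'_top','wrist')[:2]:
        w=px2w(c,r['pixel'],80 if t in low else 88);print(t,round(r['p'],2),np.round(r['pixel']),np.round(w,1),r['mask'].sum())
cv2.imwrite(sys.argv[1],im[...,::-1])
E
python3 look.py pics/c.png
```

```text
time: 1.6
tool_pos: [459.3, -213.7, 265.8]
tcp_rot: [3.141, -0.0, 0.222]
contact_force: [-0.4, -0.5, -0.1]
grip_width: 8.5
finger_force: 0.0
[ 459.3 -213.7  265.8] [ 3.141 -0.     0.222] F [-0.4 -0.5 -0.1]
red 0.84 [242.  83.] [ 553.5 -176.2   88. ] 558
yellow 0.63 [187.  47.] [ 575.2 -113.    88. ] 619
blue 0.87 [293. 112.] [ 536.1 -236.8   88. ] 437
white 0.89 [126.  14.] [591.2 -48.2  88. ] 738
```

```bash
python3 -m jog '[[20,-3,8,0,0,0],[20,-3,8,0,0,0],[20,-3,8,0,0,0],[20,-4,8,0,0,0],[20,-4,8,0,0,0],[0,0,0,0,0,0],[0,0,0,0,0,0]]' 0; python3 look.py pics/d.png
```

```text
time: 2.55
tool_pos: [550.0, -177.5, 225.8]
tcp_rot: [3.142, 0.001, 0.22]
contact_force: [0.0, -0.9, 0.5]
grip_width: 0.5
finger_force: 0.0
[ 550.  -177.5  225.8] [3.142e+00 1.000e-03 2.200e-01] F [ 0.  -0.9  0.5]
red 0.82 [256. 175.] [ 557.3 -174.1   88. ] 609
red 0.48 [393.  66.] [ 684.7 -276.    88. ] 4173
yellow 0.7 [196. 142.] [ 577.1 -108.9   88. ] 605
yellow 0.25 [135. 108.] [596.2 -47.3  88. ] 722
blue 0.97 [311. 207.] [ 536.2 -238.5   88. ] 534
white 0.83 [131. 110.] [593.8 -43.7  88. ] 774
```

View pics/d.png

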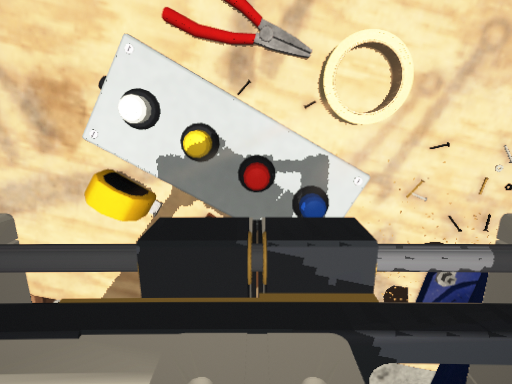

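The wrist view shows white (138,108), yellow (199,142), red (257,175) and blue (312,204), matching the networks' output. The spacing comes out 3% short, so the mask centres sit below the cap tops. I'll fit that height.

```bash
python3 - <<'E'
from h import *
c=cam('wrist');print('cam',np.round(c[3]))
ct=cam('top');bot.capture('wrist');bot.capture('top')
px={t:bot.outline_of(t+'_top','wrist')[0]['pixel'] for t in('white','yellow','red','blue')}
k=np.array([-1.5,-.5,.5,1.5])
for z in(88,84,80,76,72):
    W=np.array([px2w(c,p,z)[:2] for p in px.values()])
    d=np.polyfit(k,W,1);f=d[0]*k[:,None]/np.linalg.norm(d[0])*70+d[1]
    print(z,np.round(np.linalg.norm(d[0]),1),np.round(f,1).tolist(),'res',np.round(np.abs(W-f).max(),1))
for t in px:
    r=bot.outline_of(t+'_top','top');print(t,[(round(q['p'],2),np.round(px2w(ct,q['pixel'],82)[:2])) for q in r])
E
```

```text
cam [ 617. -162.  385.]
88 66.0 [[595.5, -39.8], [577.6, -107.5], [559.8, -175.2], [541.9, -242.8]] res 7.3
84 66.9 [[594.8, -39.5], [577.0, -107.2], [559.1, -174.9], [541.3, -242.6]] res 6.1
80 67.7 [[594.2, -39.2], [576.3, -106.9], [558.5, -174.6], [540.7, -242.3]] res 4.8
76 68.6 [[593.5, -39.0], [575.7, -106.6], [557.9, -174.3], [540.0, -242.0]] res 3.5
72 69.5 [[592.9, -38.7], [575.1, -106.4], [557.2, -174.0], [539.4, -241.7]] res 2.3
white [(0.6, array([592., -40.]))]
yellow []
red [(0.75, array([484., -27.]))]
blue []
```

```bash
python3 -m jog '[[8.5,-1.2,20,0,0,0],[0,0,20,0,0,0],[0,0,20,0,0,0],[0,0,20,0,0,0],[0,0,20,0,0,0],[0,0,15,0,0,0],[0,0,10,0,0,0],[0,0,0,0,0,0],[0,0,0,0,0,0]]' 0; python3 look.py pics/e.png; python3 -c "
from h import *
cv2.imwrite('pics/f.png',bot.capture('scene')[120:260,180:400,::-1].repeat(3,0).repeat(3,1))"
```

```text
time: 4.2
tool_pos: [559.4, -173.7, 101.2]
tcp_rot: [3.141, -0.0, 0.221]
contact_force: [0.6, 0.1, 0.2]
grip_width: 0.3
finger_force: 0.0
[ 559.4 -173.7  101.2] [ 3.141 -0.     0.221] F [0.6 0.1 0.2]
red 0.69 [ 55. 122.] [596.6 -49.1  88. ] 2483
red 0.65 [259. 210.] [ 570.5 -172.3   88. ] 278
yellow 0.67 [161. 177.] [ 578. -111.   88.] 1787
blue 0.3 [ 51. 236.] [526.4 -50.6  88. ] 3310
blue 0.22 [256. 211.] [ 569.8 -170.6   88. ] 278
white 0.74 [ 55. 125.] [594.8 -49.4  88. ] 2406
white 0.32 [ 53. 235.] [527.2 -51.8  88. ] 3473
```

View pics/e.png

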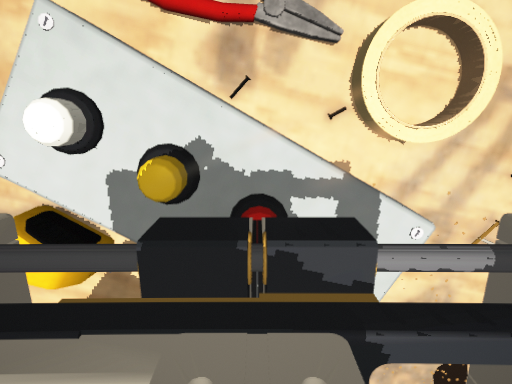

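View pics/f.png

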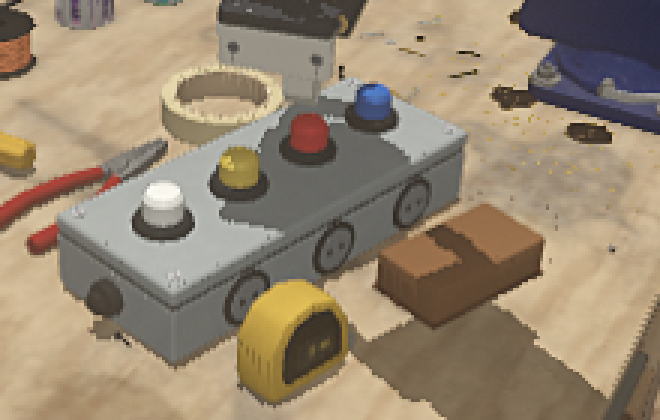

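The wrist view shows the fingertips in line with red (258,212). The scene crop is odd because I can't see the fingers above red, so I'll view the whole frame.

```bash
python3 - <<'E'
from h import *
c=cam('scene');im=bot.capture('scene')[...,::-1].copy();o=bot.get_obs()
rv=cv2.Rodrigues(c[2].T)[0]
for p in (o['tool_pos'],[558,-174.5,88],[576.5,-107,88],[540.5,-242,88],[594,-39,88]):
    q=cv2.projectPoints(np.array([p],float),rv,-c[2].T@c[3],c[0],c[1])[0][0,0];print(q)
    cv2.circle(im,tuple(int(v) for v in np.round(q)),2,(0,255,0),-1)
cv2.imwrite('pics/g.png',im)
E
```

```text
[279.08951594 153.47658039]
[279.48452987 158.87859361]
[256.53641547 170.46277041]
[300.0529419 148.1961335]
[231.70891337 183.43571993]
```

View pics/g.png

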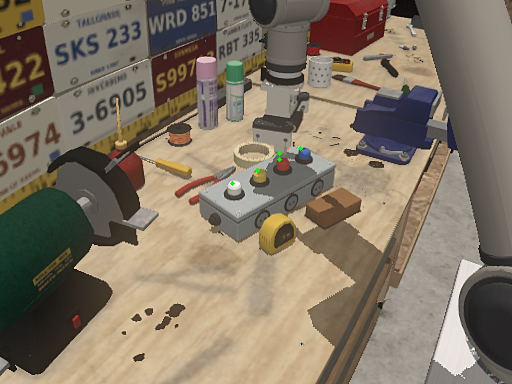

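The gripper's body end hides the fingers here, but the projected cap points lie on the caps and the TCP projects just above red. I'll descend gently and watch the force.

```bash
python3 -m jog '[[0,0,5,0,0,0],[0,0,4,0,0,0],[0,0,3,0,0,0],[0,0,3,0,0,0],[0,0,2,0,0,0],[0,0,0,0,0,0],[0,0,0,0,0,0]]' 0
```

```text
time: 5.25
tool_pos: [558.9, -173.5, 83.8]
tcp_rot: [-3.141, 0.0, 0.221]
contact_force: [-1.6, 0.6, 1.7]
grip_width: 0.7
finger_force: 1.0
```

```bash
python3 -m jog '[[0,0,2,0,0,0],[0,0,2,0,0,0],[0,0,2,0,0,0],[0,0,2,0,0,0],[0,0,0,0,0,0],[0,0,0,0,0,0]]' 0
```

```text
time: 5.85
tool_pos: [559.1, -173.6, 75.9]
tcp_rot: [3.141, -0.0, 0.221]
contact_force: [-2.0, 1.7, 5.8]
grip_width: 0.4
finger_force: 2.5
```

```bash
python3 -m jog '[[0,0,-5,0,0,0],[0,0,-12,0,0,0],[0,0,-13,0,0,0],[10,-20,0,0,0,0],[10,-20,0,0,0,0],[11.8,-21.1,0,0,0,0],[0,0,0,0,0,0],[0,0,0,0,0,0]]' 0
python3 look.py pics/h.png red
python3 -m jog '[[0,0,5,0,0,0],[0,0,5,0,0,0],[0,0,4,0,0,0],[0,0,4,0,0,0],[0,0,3,0,0,0],[0,0,2,0,0,0],[0,0,0,0,0,0],[0,0,0,0,0,0]]' 0
```

```text
time: 6.65
tool_pos: [577.1, -107.0, 106.5]
tcp_rot: [3.141, -0.001, 0.222]
contact_force: [0.0, -0.5, 0.6]
grip_width: 0.4
finger_force: 0.0
[ 577.1 -107.   106.5] [ 3.141e+00 -1.000e-03  2.220e-01] F [ 0.  -0.5  0.6]
yellow 0.9 [256. 208.] [ 587.6 -103.9   88. ] 530
blue 0.94 [419. 297.] [ 550.7 -225.    88. ] 330
white 0.88 [164. 172.] [597.8 -44.5  88. ] 1688
time: 7.7
tool_pos: [576.6, -107.0, 82.8]
tcp_rot: [3.142, 0.0, 0.221]
contact_force: [-1.2, -0.0, 2.1]
grip_width: 0.6
finger_force: 1.0
```

```bash
python3 -m jog '[[0,0,2,0,0,0],[0,0,2,0,0,0],[0,0,2,0,0,0],[0,0,1,0,0,0],[0,0,0,0,0,0],[0,0,0,0,0,0]]' 0
```

```text
time: 8.3
tool_pos: [576.8, -107.0, 75.9]
tcp_rot: [3.141, -0.0, 0.221]
contact_force: [-1.8, -0.1, 4.9]
grip_width: 0.5
finger_force: 2.5
```

```bash
python3 -m jog '[[0,0,-5,0,0,0],[0,0,-12,0,0,0],[0,0,-13,0,0,0],[-13,25,0,0,0,0],[-13,25,0,0,0,0],[-13,25,0,0,0,0],[-13,25,0,0,0,0],[-13,24,0,0,0,0],[0,0,0,0,0,0],[0,0,0,0,0,0]]' 0
python3 look.py pics/i.png red yellow
python3 -m jog '[[0,0,5,0,0,0],[0,0,5,0,0,0],[0,0,4,0,0,0],[0,0,4,0,0,0],[0,0,3,0,0,0],[0,0,2,0,0,0],[0,0,0,0,0,0],[0,0,0,0,0,0]]' 0
```

```text
time: 9.3
tool_pos: [540.6, -242.6, 106.5]
tcp_rot: [3.141, -0.001, 0.219]
contact_force: [-0.4, 0.0, -1.1]
grip_width: 0.6
finger_force: 0.0
[ 540.6 -242.6  106.5] [ 3.141e+00 -1.000e-03  2.190e-01] F [-0.4  0.  -1.1]
red 0.98 [165. 176.] [ 556.6 -178.6   80. ] 1381
yellow 0.6 [ 62. 121.] [ 577.  -113.8   80. ] 1800
blue 0.88 [255. 212.] [ 548.5 -239.4   88. ] 339
time: 10.35
tool_pos: [540.4, -242.1, 82.8]
tcp_rot: [-3.141, 0.0, 0.221]
contact_force: [-0.9, 1.0, 1.7]
grip_width: 0.4
finger_force: 1.0
```

View pics/i.png

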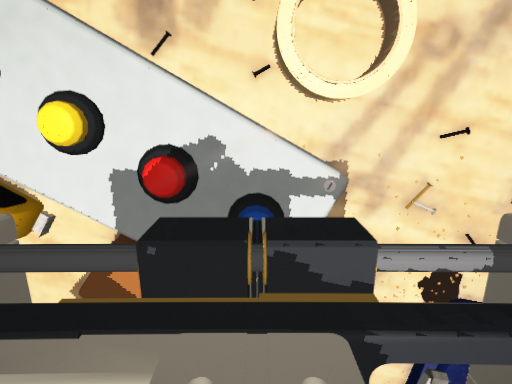

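Red (162,177) and yellow (62,123) sit lower in their collars, and the fingertips are over blue (256,212).

```bash
python3 -m jog '[[0,0,2,0,0,0],[0,0,2,0,0,0],[0,0,2,0,0,0],[0,0,1,0,0,0],[0,0,0,0,0,0],[0,0,0,0,0,0]]' 0
```

```text
time: 10.95
tool_pos: [540.5, -242.3, 76.0]
tcp_rot: [3.141, -0.0, 0.221]
contact_force: [-0.7, 2.1, 4.8]
grip_width: 0.5
finger_force: 2.5
```

```bash
python3 -m jog '[[0,0,-5,0,0,0],[0,0,-12,0,0,0],[0,0,-20,0,0,0],[0,0,-30,0,0,0],[0,0,-30,0,0,0],[0,0,-30,0,0,0],[0,0,-30,0,0,0],[-20,0,0,0,0,0],[-20,0,0,0,0,0],[0,0,0,0,0,0],[0,0,0,0,0,0]]' 0
python3 -c "
from h import *
cv2.imwrite('pics/j.png',bot.capture('scene')[120:260,160:380,::-1].repeat(3,0).repeat(3,1))"
```

```text
time: 12.05
tool_pos: [501.7, -251.2, 233.4]
tcp_rot: [3.141, -0.001, 0.22]
contact_force: [0.9, -1.1, 0.9]
grip_width: 0.3
finger_force: 0.0
```

View pics/j.png

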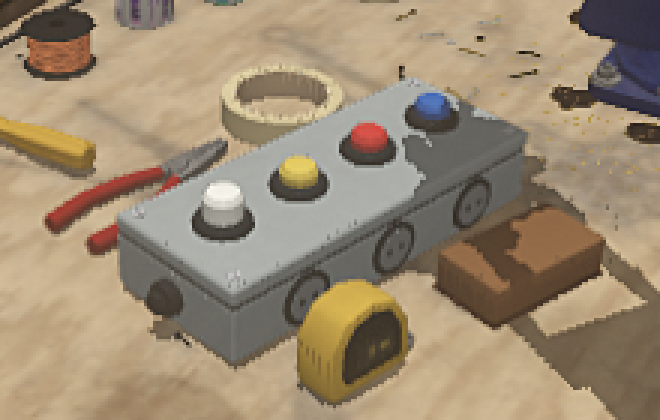

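The final view shows yellow (300,172), red (369,142) and blue (433,107) pushed in, white (222,203) still popped out, and the surrounding things unmoved.

```bash
python3 -c "
from plant import bot
print(bot.close_job())"
```

```text
the job is handed in; nothing more can be done
None
```

I pushed the red, yellow and blue breakers fully in, in that order, at about 5–6 N each; the white one is still popped out, nothing round the box was moved, and the job is handed in at about 12 s.

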